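Find the lock's thread direction and slide the tray onto the warmer

TASK

Unlock the slide tray by turning the red T-handle: its thread may be right- or left-handed and is not marked, so try which way it gives and then turn it that way almost as far as it goes, until the yellow locking finger has swung up clear of the tray. Then slide the tray, without lifting it up or tipping it, off the ledge and over the small step down onto the foil-covered warm plate until it lies flat and square wholly inside the gold tape outline, and let go; leave the lock open and do not disturb the laser, the lens mount or the screwdriver.

Things in the scene. Friction and masses are not known exactly. Their poses are not given: they have to be found in the camera images.
- handle (a joint): Turn of the red T-handle about its upright axis, rad; 0 = locked (start), counter-clockwise from above positive. Only one direction gives (unmarked, random); the other stops hard within about 0.1. The free way ends at a stop at +1.45 or -1.45. Friction 0.1 N m, stays where left. It flips up the locking finger by the same angle: clear of the tray from 1.0 on; turn 1.1 or more, about 1.3 is good.
- handle_grip (a point): Centre of the red T-handle's bar, on its axis; turns with it. The bar is 80 mm long along y, 16 mm thick along x, 32 mm tall (16 above and below this point), top 184 mm above the bench; grip its 16 mm from above. Under it 12 mm of bare stem, then the flat top of the blue lock housing (62 x 66 mm), 28 mm below this point. At the start its axes are parallel to outline_centre's.
- lock_pin (a point): Tip of the yellow locking finger, a bar 8 mm square and 28 mm long, hung from a dark fork that reaches from the blue housing over the tray's +x edge. At the start it hangs in the tray's slot, tip 2 mm above the ledge; the handle swings it up like a pendulum, towards the tray's middle (handle positive) or away from it (negative). The tip must rise at least 13 mm to clear the tray.
- tray: Aluminium slide tray, 110 mm (x) by 120 mm (y), 10 mm thick, about 0.3 kg, with two glass slides and a black upright tab. Origin at the centre of its underside. It starts on the ledge, axes parallel to outline_centre's, the locking finger in a 14 mm wide slot, 41 mm long, that is open at the middle of its +x edge; it is to travel along its +y.
- tray_grip (a point): Point to grip on the tray's black tab, 40 mm above the tray's underside and 25 mm to -x of its origin. The tab is 16 mm thick along y, 40 mm long along x, and stands from 10 to 55 mm above the tray's underside.
- outline_centre (a point): Centre of the gold tape outline on the foil-covered warm plate, 70 mm above the bench; target for the tray's origin. Inside the tape: 150 mm (x) by 160 mm (y). Its frame is the whole fixed warmer's: +y points from ledge to plate. Plate 190 mm (x) by 230 mm (y), centred on this point. The tray starts 220 mm to -y of it, at the same x.
- step_edge (a point): Middle of the ledge's edge facing the warm plate, on the ledge's top, 73 mm above the bench. The warm plate begins after a 5 mm gap and lies 3 mm lower; the tray slides from ledge to plate over this edge.
- laser: Bystander: steel laser barrel, 44 mm thick, 130 mm long along x, on two black feet. Origin at the bench under its middle. Leave alone.
- lens_mount: Bystander: lens in a black ring on a steel post with round foot 60 mm wide, 116 mm tall. Origin under the foot. Leave alone.
- driver: Bystander: orange screwdriver, 170 mm long, lying along its x. Leave alone.
There are look-alikes about, which are no part of the job. There is more than one size of the tray; the one meant has the size given above.

How it is judged:
By the outcome, as a careful person would: the job done as asked, in the order asked, and still so for the second after the job is handed in, with the robot touching nothing.
It also fails if it takes over 51 s, if anything falls off the work surface, if the arm or the gripper's body presses on something with over 40 N, if the wrist force passes 120 N, or if a joint passes its speed limit or range.

ROBOT

A 6-joint arm with a two-finger parallel gripper is mounted at the origin on the work surface. World frame = base frame: x ahead of the robot, y to its left, z up, the work surface at z = 0. Lengths are in m, angles in rad, forces in N, time in s.
With the tool pointing down it reaches from about 0.35 to 0.95 m from the base axis. Payload 17.4 kg.
Tool frame: the origin (TCP) lies on the centre line of the jaws, within the pads' length; the fingertips stand manip.tips_ahead ahead of it and the grasp point (between the pads) lies 6 mm ahead of it (manip.tips_ahead is the distance from the TCP to the fingertips, in m); y points along the fingers, x is the direction in which the jaws open and shut, and the axes are right-handed (so a half turn about y gives the same grasp; the last joint's range is limited). The gripper opens to 93 mm and grips with 3 to 60 N. Pads are 15 mm wide; open, the fingers measure 128 mm over their backs; the gripper's body (75 mm by 188 mm) begins 65 mm behind the grasp point.
Start: joints at [-1.353, 0.116, 1.442, -0, 1.584, -0.038], TCP at [0.171, -0.653, 0.244] pointing down, gripper open.
Joint ranges: [-2.83, 2.83], [-0.83, 2.19], [0.07, 2.5], [-1.14, 4.28], [0.01, 3], [-2.97, 2.97]. Speed limits (rad/s): [1.89, 1.89, 2.22, 3.14, 3.14, 3.14].

INTERFACE

Orientations are given as a unit quaternion [w, x, y, z].
In Python, from cell import manip gives the robot as it stands. The module is installed in compiled form; this text tells all that it offers.
- The arm moves only by the tool carry_out, never from a script. Its argument "moves" is a list of rows, each a list of 3 entries, a list of its own where there are three numbers: the opening, from -1 (shut) to 1 (fully open), then the shift along the world's x, y, z in mm, then the turn about the world's z in degrees. A call has 1 to 10 rows; each row is the pose to reach, as a shift and turn from the pose measured when the call began; what a row does not reach only later rows make up. A row lasts 1/8 s, in which the tool goes at most 62.5 mm and 10.7 degrees, less where a joint would pass 70% of its speed; a pose out of reach is approached as far as the arm can. A call with a gripper value outside its range is refused whole. The fingers move at their own pace and stop on an object; "force" is the grip in N (left out, the last holds). Time passes only in rows, so rows that repeat a pose let the fingers close. It gives the time, the measured TCP pose, the force and the opening at its end, in the units of the state.
- manip.state(): the state, without advancing time (a new reading comes with each control period).
- manip.read_camera(name): name is "scene" or "top"; returns a dict with "image" (400x640x3 uint8, red, green, blue), "vfov" (degrees; the focal length in pixels is half the picture's height over the tangent of half this angle, whatever the lens; pixels are square), "cx", "cy" (the principal point, pixels), "dist" ([k1, k2, p1, p2, k3] as OpenCV has them; the pictures are not rectified), "rvec" (rotation vector, rad) and "tvec" (3), from world to camera coordinates, as OpenCV has them. Camera axes: x right, y down, z forward; pixel columns grow to the right and rows downward; lengths in m; the calibration is good to about 2 mm. A picture is of the moment at which its call begins. There is no depth.
- manip.hand_in(): hands the job in, once; it reports no verdict.
The state is a dict: "t": time; "joint_positions": joint angles; "joint_velocities": joint speeds; "effort": joint torques, N m; "tool_pos": TCP position; "eef_rot": TCP orientation; "ft_force": force on the tool from outside, world axes, zero at the start; "torque": the same for the moment, N m; "gripper_width": opening from 0.0 (shut) to 1.0 (fully open).
Only numpy, scipy, OpenCV 4.12 (cv2) and the standard library are available. Lean on these libraries where they do the work, as an engineer would, in place of code of your own. Each camera call takes 0.05 s, during which the arm holds its last target. There are 200 camera calls.

## Working session

There is one attempt and no reset: what is moved stays moved. The work goes in short steps, Python scripts to look and compute and a tool call to move; the robot and the scene stay as the last step left them, time stands still between calls to the robot, and variables do not carry over. Pictures are saved under pics/ and viewed, about 8 in all and at most 12, crops included, and the job is handed in when it is done.

Besides the shell and the picture viewer there is one more tool, called after "Call:" in YAML: its name, and indented under it one key for each argument. carry_out: Moves the arm, as the interface text tells. Its arguments: {"type":"object","properties":{"moves":{"type":"array","items":{"type":"array"}},"force":{"type":"number"}},"required":["moves"]}

```bash
mkdir -p pics; cat > h.py <<'E'
import numpy as np, cv2
from cell import manip
def cam(n):
    c=manip.read_camera(n); im=c["image"]; f=im.shape[0]/2/np.tan(np.radians(c["vfov"])/2)
    c["K"]=np.array([[f,0,c["cx"]],[0,f,c["cy"]],[0,0,1.]]); c["D"]=np.array(c["dist"],float)
    c["R"]=cv2.Rodrigues(np.array(c["rvec"],float))[0]; c["t"]=np.array(c["tvec"],float).ravel(); return c
def onplane(c,px,z):
    p=cv2.undistortPoints(np.array(px,float).reshape(-1,1,2),c["K"],c["D"]).reshape(-1,2)
    d=np.c_[p,np.ones(len(p))]@c["R"]; o=-c["R"].T@c["t"]
    return o+d*((z-o[2])/d[:,2])[:,None]
def proj(c,P):
    return cv2.projectPoints(np.array(P,float).reshape(-1,1,3),np.array(c["rvec"],float),c["t"],c["K"],c["D"])[0].reshape(-1,2)
def save(c,n,crop=None,s=1):
    im=c["image"][:,:,::-1]
    if crop: x0,y0,x1,y1=crop; im=im[y0:y1,x0:x1]
    cv2.imwrite("pics/"+n,cv2.resize(im,None,fx=s,fy=s,interpolation=cv2.INTER_CUBIC))
E
python3 - <<'E'
from h import *
for n in("scene","top"):
    c=cam(n); save(c,n+"0.png",s=1.25); print(n,(-c["R"].T@c["t"]).round(3),c["R"].round(2).tolist(),c["vfov"],c["dist"])
print(manip.tips_ahead,manip.state())
E
```

```text
scene [1.47  0.612 0.83 ] [[-0.57, 0.82, 0.01], [0.42, 0.3, -0.86], [-0.71, -0.48, -0.52]] 47.813267120281175 [-0.05067584  0.          0.          0.          0.        ]
top [ 0.319 -0.018  1.687] [[0.01, -1.0, 0.0], [-0.99, -0.01, -0.12], [0.12, -0.0, -0.99]] 47.34669549016506 [0.01802972 0.         0.         0.         0.        ]
0.025 {'t': 0.1, 'joint_positions': array([-1.35280819e+00,  1.16440288e-01,  1.44217390e+00, -1.08708110e-05,
        1.58398383e+00, -3.78255175e-02]), 'joint_velocities': array([-0.00070914, -0.00032903, -0.00187576,  0.00209907, -0.00144028,
        0.00101886]), 'effort': array([ 1.33995527e-03, -7.22898102e+01, -6.23865581e+01,  7.82264303e-02,
        2.27929320e-02, -7.74367049e-05]), 'tool_pos': array([ 0.17073751, -0.65289996,  0.24299271]), 'eef_rot': array([ 0.55991937, -0.55946985,  0.43241174, -0.43186095]), 'ft_force': array([ 0.76876426,  0.34916932, -0.71533855]), 'torque': array([-0.0181127, -0.011611 , -0.0399904]), 'gripper_width': 1.0029986296587055}
```

View pics/top0.png

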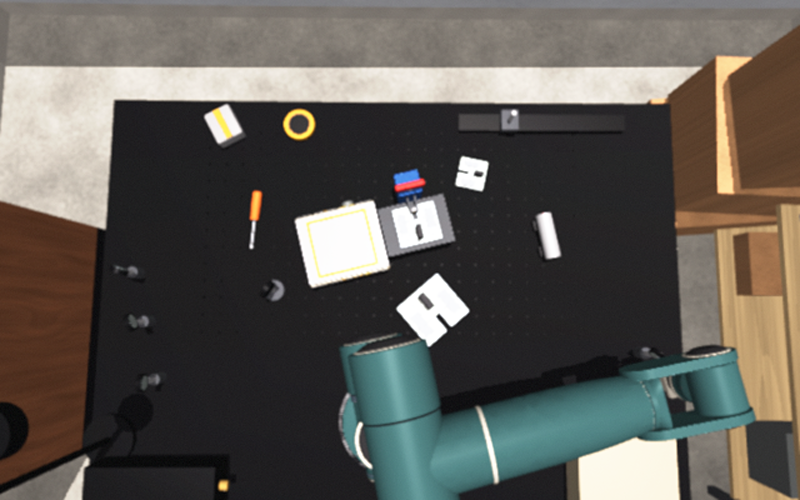

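View pics/scene0.png

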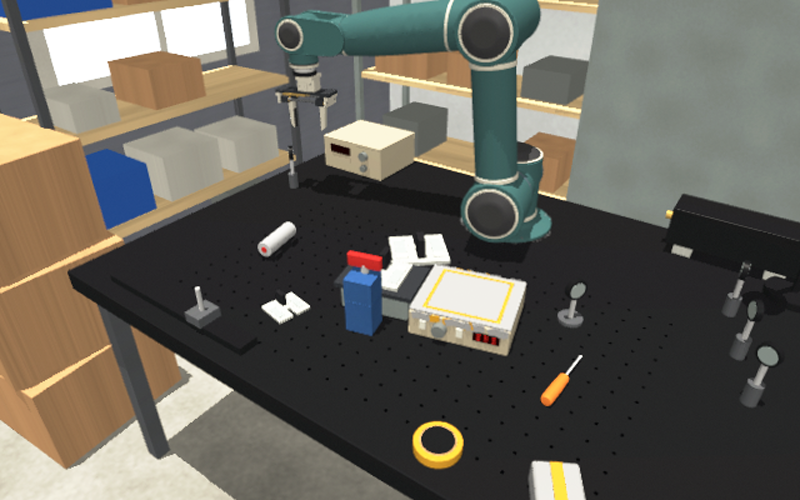

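The top view shows the plate with its gold outline at about (342,243), the tray on its ledge at (417,222), the red bar at (410,184) and a larger loose tray at (432,308). The laser is at (548,235), the driver at (255,218) and the lens at (272,290). Next I measure the outline and the handle.

```bash
python3 - <<'E'
from h import *
c=cam("top"); hsv=cv2.cvtColor(c["image"],cv2.COLOR_RGB2HSV)
def blobs(m,amin=20):
    n,l,s,ce=cv2.connectedComponentsWithStats(m.astype(np.uint8),connectivity=8)
    return [(l==i) for i in range(1,n) if s[i,4]>=amin]
H,S,V=[hsv[...,i].astype(int) for i in range(3)]
roi=np.zeros(H.shape,bool); roi[150:240,225:375]=1
gold=(H>15)&(H<35)&(S>50)&(V>120)&roi
pts=np.argwhere(gold)[:,::-1]; print("gold",len(pts))
W=onplane(c,pts,0.070)
r=cv2.minAreaRect((W[:,:2]*1000).astype(np.float32)); print("tape rect mm",r)
red=((H<8)|(H>172))&(S>130)&(V>90); red[:, :300]=0; red[:120]=0;red[165:]=0
for b in blobs(red):
    p=np.argwhere(b)[:,::-1]; w=onplane(c,p,0.184); rr=cv2.minAreaRect((w[:,:2]*1000).astype(np.float32)); print("red",len(p),rr,(w.mean(0)*1000).round(1))
wh=(S<50)&(V>150); 
for b in blobs(wh,60):
    p=np.argwhere(b)[:,::-1]
    if p[:,1].min()<100 or p[:,1].max()>290: continue
    for z in(.07,.083):
        rr=cv2.minAreaRect((onplane(c,p,z)[:,:2]*1000).astype(np.float32)); print("white",z,p.mean(0).round(1),len(p),rr)
save(c,"topcrop.png",(220,120,380,240),5)
c=cam("scene"); save(c,"scenecrop.png",(250,190,440,300),4.2)
E
```

```text
gold 344
tape rect mm ((509.1620178222656, 129.80047607421875), (210.02621459960938, 200.35606384277344), 15.62589168548584)
red 137 ((650.0631103515625, -48.875267028808594), (21.575511932373047, 84.43598937988281), 16.649866104125977) [650.1 -49.7 184. ]
white 0.07 [377.1 138.6] 522 ((711.4193725585938, -231.0613555908203), (82.71464538574219, 90.06311798095703), 77.9775619506836)
white 0.083 [377.1 138.6] 522 ((708.2655029296875, -229.3478546142578), (82.04964447021484, 89.33904266357422), 77.97754669189453)
white 0.07 [333.3 179.1] 1167 ((560.02978515625, -73.10585021972656), (127.7828140258789, 132.09652709960938), 13.70793628692627)
white 0.083 [333.3 179.1] 1167 ((558.0929565429688, -72.6622543334961), (126.75550079345703, 131.0345001220703), 13.707945823669434)
white 0.07 [273.6 194.8] 1499 ((510.9022521972656, 142.57073974609375), (217.40042114257812, 233.62600708007812), 14.20206356048584)
white 0.083 [273.6 194.8] 1499 ((509.3605041503906, 141.2803955078125), (215.6526336669922, 231.74774169921875), 14.202054977416992)
white 0.07 [273.2 194.1] 1926 ((506.5414123535156, 141.46435546875), (152.38499450683594, 162.605224609375), 14.261238098144531)
white 0.083 [273.2 194.1] 1926 ((505.03472900390625, 140.18289184570312), (151.15985107421875, 161.29795837402344), 14.261219024658203)
white 0.07 [438.6 188. ] 414 ((533.3739624023438, -448.5562438964844), (131.29542541503906, 40.786922454833984), 11.648689270019531)
white 0.083 [438.6 188. ] 414 ((531.6515502929688, -445.0942687988281), (130.2398681640625, 40.45899200439453), 11.648650169372559)
white 0.07 [345.9 247.3] 1674 ((319.30059814453125, -117.45005798339844), (143.38101196289062, 156.26495361328125), 41.03300476074219)
white 0.083 [345.9 247.3] 1674 ((319.2992248535156, -116.64993286132812), (142.22830200195312, 155.00865173339844), 41.032997131347656)
```

View pics/topcrop.png

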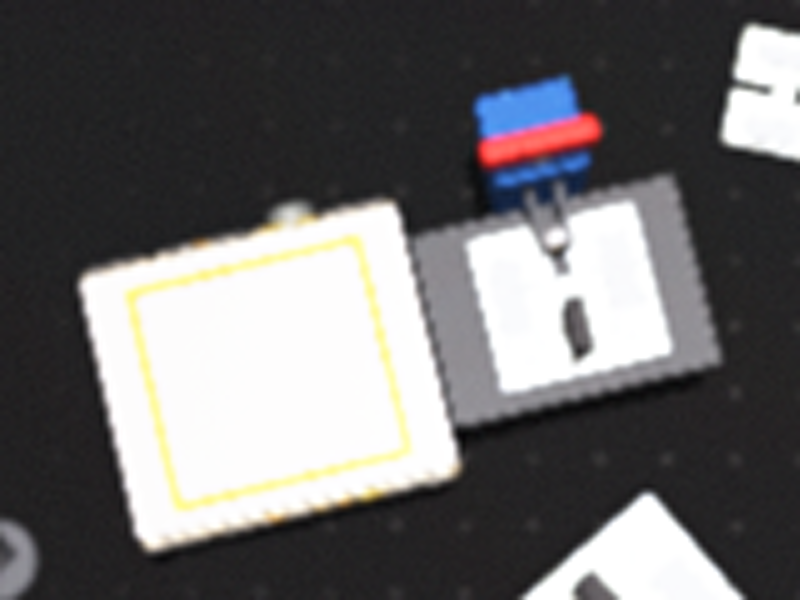

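View pics/scenecrop.png

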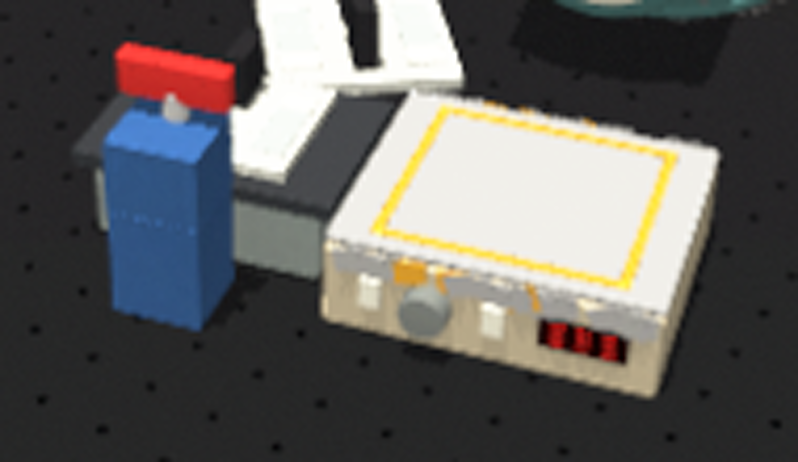

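```bash
cat >> h.py <<'E'
from scipy.spatial.transform import Rotation as Ro
th=np.radians(14.25); X=np.array([np.cos(th),np.sin(th)]); Y=np.array([-X[1],X[0]]); OC=np.array([506.5,141.5])
def W(x,y): return OC+x*X+y*Y
def st():
    s=manip.state(); q=s["eef_rot"]; m=Ro.from_quat([q[1],q[2],q[3],q[0]]).as_matrix()
    print("t",round(s["t"],2),"tcp mm",(s["tool_pos"]*1000).round(1),"jaw yaw",np.degrees(np.arctan2(m[1,0],m[0,0])).round(2),"approach",m[:,1].round(3),"F",s["ft_force"].round(1),"T",s["torque"].round(2),"w",round(s["gripper_width"],3),"q6",s["joint_positions"][5].round(2))
    return s
E
python3 - <<'E'
from h import *
st(); c=cam("top")
print("pin",onplane(c,[[331.4,168]],.105)*1000, "bar",np.array([650,-49.5])-OC@np.eye(2))
for n,p,z in(("fork",[331.4,168],.105),("tab",[335.2,186],.128)):
    v=onplane(c,[p],z)[0,:2]*1000-OC; print(n,v@X,v@Y)
v=np.array([650,-49.5])-OC; print("handle",v@X,v@Y,W(v@X,-220)); print("tabW",W(-25,-220))
E
```

```text
t 0.2 tcp mm [ 170.8 -653.   243.2] jaw yaw -75.34 approach [-0.     0.001 -1.   ] F [-0.4 -0.  -0.1] T [-0.01  0.01 -0.08] w 0.997 q6 -0.04
pin [[595.93786052 -64.51676782 105.        ]] bar [ 143.5 -191. ]
fork 35.974233096323 -221.69324317393486
tab -31.919115868427582 -217.50330694971564
handle 92.06935657438157 -220.4461013036506 [649.8901907  -49.06762483]
tabW [536.42295172 -77.88463246]
```

Call:
carry_out:
  moves:
    - [0, [40, 50, 5], 8]
    - [0, [85, 107, 10], 16]
    - [0, [130, 164, 10], 25]
    - [0, [180, 227, 10], 35]
    - [0, [230, 290, 10], 44]
    - [0, [280, 353, 10], 53]
    - [0, [330, 416, 10], 62]
    - [0, [380, 479, 10], 72]
    - [0, [430, 542, 10], 81]
    - [0, [479, 604, 0], 89.6]
  force: 40

```text
t: 1.5
tool_pos: [0.5599, -0.1618, 0.2507]
eef_rot: [-0.701, 0.702, 0.09, -0.09]
ft_force: [-0.2, -1.6, 1.1]
gripper_width: 0.501
```

Call:
carry_out:
  moves:
    - [0, [0, 0, 0], 0]
    - [0, [0, 0, 0], 0]

```text
t: 1.75
tool_pos: [0.5598, -0.1618, 0.2505]
eef_rot: [-0.701, 0.702, 0.089, -0.09]
ft_force: [-0.0, -0.1, 0.6]
gripper_width: 0.501
```

```bash
python3 - <<'E'
from h import *
s=st(); print(np.array([649.9,-49.1,174])-s["tool_pos"]*1000)
c=cam("scene"); save(c,"s2.png",(220,140,400,290),4)
E
```

```text
t 1.75 tcp mm [ 559.8 -161.8  250.5] jaw yaw 14.53 approach [-0.    -0.001 -1.   ] F [-0.  -0.1  0.6] T [-0.11 -0.14  0.05] w 0.501 q6 -0.58
[ 90.11136206 112.7233066  -76.5447993 ]
```

View pics/s2.png

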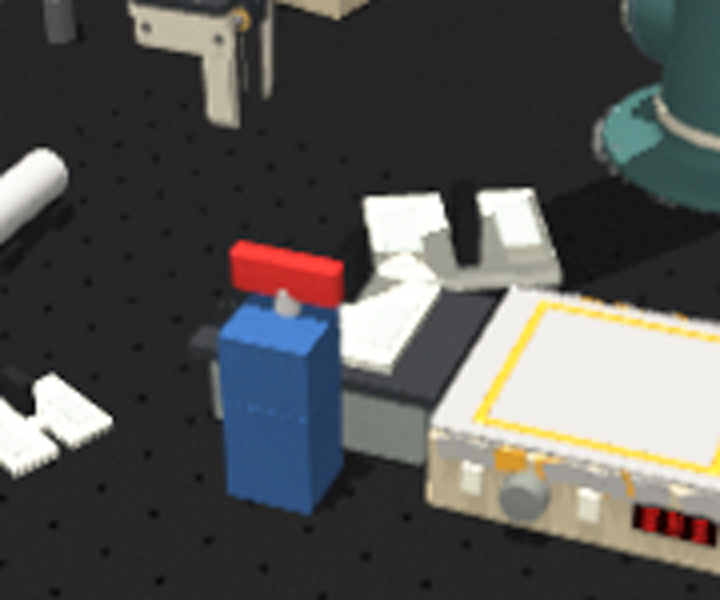

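The gripper is still short of the red bar (crop ~(285,275)), and nothing has been touched. I continue to the bar, then go down.

Call:
carry_out:
  moves:
    - [0, [30, 38, 5], 0]
    - [0, [60, 75, 5], 0]
    - [0, [90, 112.7, 5], 0]
    - [0, [90, 112.7, 0], -0.3]
    - [0, [90, 112.7, -20], -0.3]
    - [0, [90, 112.7, -35], -0.3]

```text
t: 2.55
tool_pos: [0.6485, -0.0512, 0.2139]
eef_rot: [-0.702, 0.702, 0.086, -0.087]
ft_force: [1.0, 0.3, 0.2]
gripper_width: 0.501
```

```bash
python3 - <<'E'
from h import *
s=st(); print(np.array([649.9,-49.1,174])-s["tool_pos"]*1000)
c=cam("scene"); save(c,"s3.png",(230,140,360,250),5)
E
```

```text
t 2.55 tcp mm [648.5 -51.2 213.9] jaw yaw 14.05 approach [-0.001 -0.001 -1.   ] F [1.  0.3 0.2] T [-0.02 -0.1   0.01] w 0.501 q6 -0.36
[  1.35267714   2.08087516 -39.89520651]
```

View pics/s3.png

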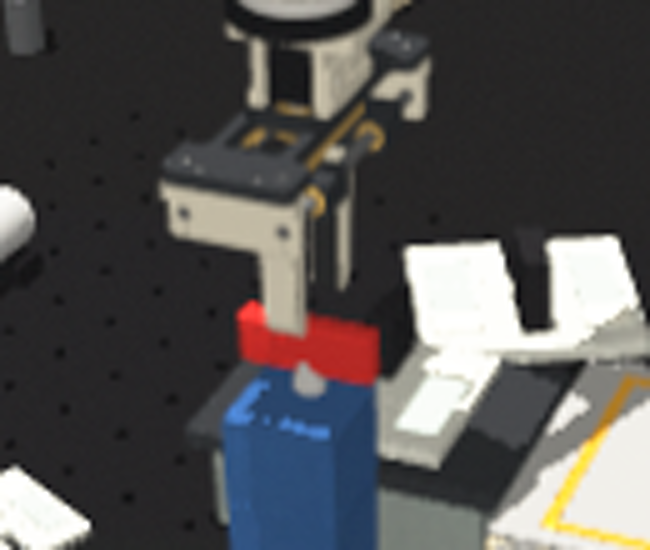

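The fingers stand over the bar with one on each side, near crop (285,300). I go down and close.

Call:
carry_out:
  moves:
    - [0, [1.3, 2, -5], 0]
    - [0, [1.3, 2, -25], 0]
    - [0, [1.3, 2, -39], 0]
    - [0, [1.3, 2, -39], 0]
    - [-0.5, [1.3, 2, -39], 0]
    - [-0.8, [1.3, 2, -39], 0]
    - [-1, [1.3, 2, -39], 0]
    - [-1, [1.3, 2, -39], 0]
  force: 30

```text
t: 3.6
tool_pos: [0.6504, -0.0487, 0.1733]
eef_rot: [-0.702, 0.702, 0.087, -0.087]
ft_force: [9.5, 2.1, -2.6]
gripper_width: 0.181
```

```bash
python3 -c "
from h import *
st()"
```

```text
t 3.6 tcp mm [650.4 -48.7 173.3] jaw yaw 14.08 approach [-0. -0. -1.] F [ 9.5  2.1 -2.6] T [ 0.29 -1.77  0.02] w 0.181 q6 -0.36
```

Call:
carry_out:
  moves:
    - [-1, [0.7, 0.2, 0], 2]
    - [-1, [0.7, 0.2, 0], 5]
    - [-1, [0.7, 0.2, 0], 8]
    - [-1, [0.7, 0.2, 0], 8]

```text
t: 4.1
tool_pos: [0.6504, -0.0487, 0.1733]
eef_rot: [-0.694, 0.694, 0.135, -0.137]
ft_force: [-6.3, -1.8, 1.3]
gripper_width: 0.186
```

```bash
python3 -c "
from h import *
st()"
```

```text
t 4.1 tcp mm [650.4 -48.7 173.3] jaw yaw 22.17 approach [-0.002 -0.    -1.   ] F [-6.3 -1.8  1.3] T [-0.28  1.15 -0.03] w 0.186 q6 -0.5
```

Call:
carry_out:
  moves:
    - [-1, [-0.3, 0, 0], 4]
    - [-1, [-0.3, 0, 0], 8]
    - [-1, [-0.3, 0, 0], 8]

```text
t: 4.47
tool_pos: [0.6501, -0.0488, 0.1733]
eef_rot: [-0.683, 0.683, 0.183, -0.185]
ft_force: [-0.1, -0.0, -1.3]
gripper_width: 0.183
```

```bash
python3 - <<'E'
from h import *
st()
c=cam("scene"); save(c,"s4.png",(230,140,360,250),5)
E
```

```text
t 4.47 tcp mm [650.1 -48.8 173.3] jaw yaw 30.19 approach [-0.002 -0.001 -1.   ] F [-0.1 -0.  -1.3] T [-0.23 -0.14 -0.02] w 0.183 q6 -0.64
```

View pics/s4.png

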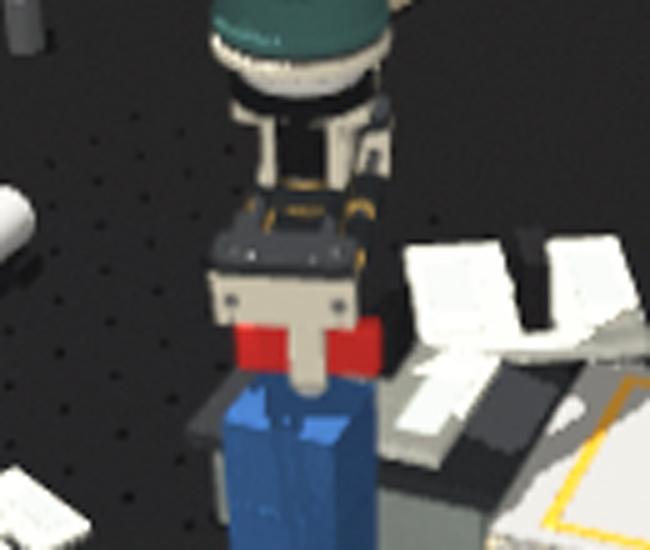

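The bar has turned with the jaws (16°, almost no torque): the right edge in the crop rose to (380,345), so counter-clockwise gives. I go on to about 75°.

Call:
carry_out:
  moves:
    - [-1, [0, 0, 0], 8]
    - [-1, [0, 0, 0], 16]
    - [-1, [0, 0, 0], 24]
    - [-1, [0, 0, 0], 32]
    - [-1, [0, 0, 0], 40]
    - [-1, [0, 0, 0], 48]
    - [-1, [0, 0, 0], 55]
    - [-1, [0, 0, 0], 59]
    - [-1, [0, 0, 0], 59]

```text
t: 5.65
tool_pos: [0.6495, -0.0499, 0.1732]
eef_rot: [-0.504, 0.505, 0.494, -0.497]
ft_force: [-6.1, -8.3, 1.5]
gripper_width: 0.183
```

```bash
python3 - <<'E'
from h import *
st()
E
```

```text
t 5.65 tcp mm [649.5 -49.9 173.2] jaw yaw 89.06 approach [-0.002 -0.004 -1.   ] F [-6.1 -8.3  1.5] T [-1.55  1.05 -0.1 ] w 0.183 q6 -1.67
```

Call:
carry_out:
  moves:
    - [-0.3, [0, 0, 0], 0]
    - [0, [0, 0, 0], 0]
    - [0, [0, 0, 0], 0]
    - [0, [0, 0, 30], 0]
    - [0, [0, 0, 70], 0]
    - [0, [-30, -8, 80], 5]
    - [0, [-75, -19, 80], 10]
    - [0, [-113, -28, 70], 15.2]
    - [0, [-113, -28, 60], 15.2]
    - [0, [-113, -28, 60], 15.2]

```text
t: 6.9
tool_pos: [0.5366, -0.0778, 0.2328]
eef_rot: [0.434, -0.435, -0.556, 0.559]
ft_force: [-0.2, -0.0, 0.4]
gripper_width: 0.498
```

```bash
python3 - <<'E'
from h import *
s=st(); print(np.array([536.4,-77.9,119.5])-s["tool_pos"]*1000)
c=cam("scene"); save(c,"s5.png",(220,120,380,240),5)
E
```

```text
t 6.9 tcp mm [536.6 -77.8 232.8] jaw yaw 104.2 approach [-0.001 -0.004 -1.   ] F [-0.2 -0.   0.4] T [ 0.07 -0.16 -0.02] w 0.498 q6 -2.01
[-1.96331860e-01 -7.53243097e-02 -1.13346841e+02]
```

View pics/s5.png

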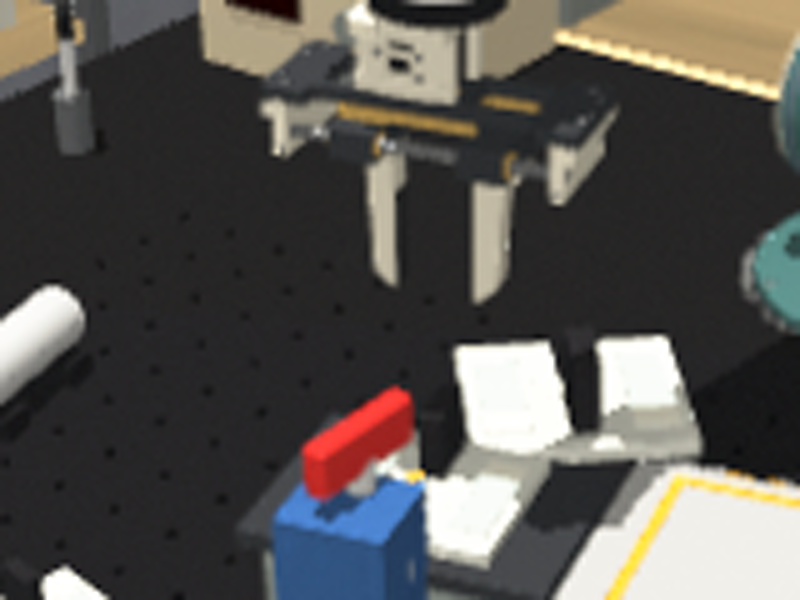

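The bar now lies across the housing and the yellow finger shows raised at crop (415,477). The handle stayed turned. I go down on the tab and grip it.

Call:
carry_out:
  moves:
    - [0, [0, 0, -30], 0]
    - [0, [0, 0, -60], 0]
    - [0, [0, 0, -85], 0]
    - [0, [0, 0, -105], 0]
    - [0, [0, 0, -113], 0]
    - [0, [0, 0, -113], 0]
    - [-0.6, [0, 0, -113], 0]
    - [-0.8, [0, 0, -113], 0]
    - [-1, [0, 0, -113], 0]
    - [-1, [0, 0, -113], 0]
  force: 20

```text
t: 8.2
tool_pos: [0.5371, -0.0779, 0.1206]
eef_rot: [0.433, -0.435, -0.557, 0.559]
ft_force: [0.1, -1.9, 2.3]
gripper_width: 0.17
```

```bash
python3 - <<'E'
from h import *
st()
E
```

```text
t 8.2 tcp mm [537.1 -77.9 120.6] jaw yaw 104.21 approach [-0.001 -0.005 -1.   ] F [ 0.1 -1.9  2.3] T [ 0.08 -0.17 -0.09] w 0.17 q6 -2.01
```

Call:
carry_out:
  moves:
    - [-1, [-1.2, 4.8, 0], 0]
    - [-1, [-3, 11.6, 0], 0]
    - [-1, [-5.4, 21.3, 0], 0]
    - [-1, [-7.9, 31, 0], 0]
    - [-1, [-10.3, 40.7, 0], 0]
    - [-1, [-12.8, 50.4, 0], 0]
    - [-1, [-14.8, 58.2, 0], 0]
    - [-1, [-14.8, 58.2, 0], 0]

```text
t: 9.2
tool_pos: [0.5221, -0.0187, 0.1205]
eef_rot: [0.434, -0.435, -0.557, 0.559]
ft_force: [-1.2, 3.8, 2.4]
gripper_width: 0.17
```

```bash
python3 - <<'E'
from h import *
s=st(); v=s["tool_pos"][:2]*1000-OC; print(v@X,v@Y, (W(-25,-54)-s["tool_pos"][:2]*1000).round(1))
c=cam("top"); hsv=cv2.cvtColor(c["image"],cv2.COLOR_RGB2HSV); save(c,"t6.png",(220,100,380,220),5)
E
```

```text
t 9.2 tcp mm [522.1 -18.7 120.5] jaw yaw 104.26 approach [-0.001 -0.003 -1.   ] F [-1.2  3.8  2.4] T [0.84 0.07 0.03] w 0.17 q6 -1.9
-24.34720953715639 -159.13355947410813 [-26.5 101.7]
```

View pics/t6.png

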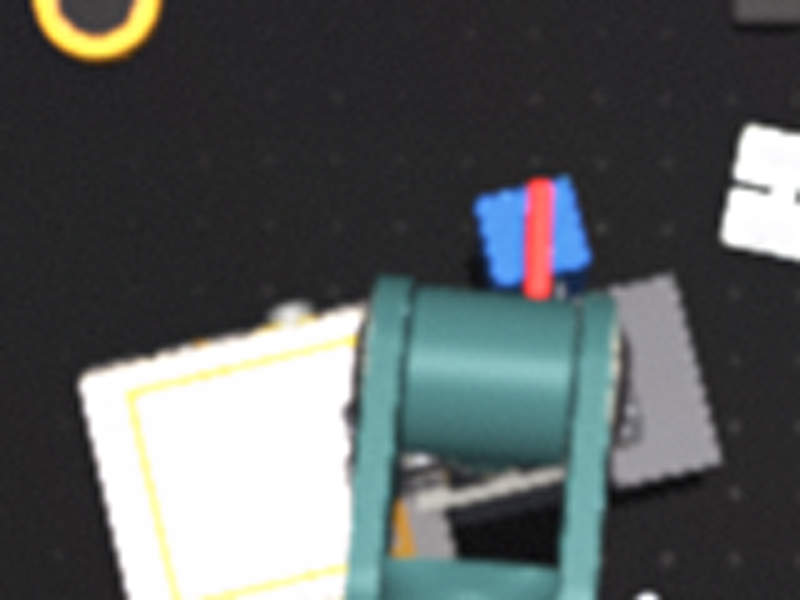

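The ledge's right part is now bare at crop (670,400), so the tray is sliding with low force, and the red bar still lies across. I carry on level until the trailing edge is past the ledge.

Call:
carry_out:
  moves:
    - [-1, [-2, 7.8, 0], 0]
    - [-1, [-4.9, 19.4, 0], 0]
    - [-1, [-7.9, 31, 0], 0]
    - [-1, [-10.8, 42.6, 0], 0]
    - [-1, [-13.8, 54.3, 0], 0]
    - [-1, [-16.7, 65.9, 0], 0]
    - [-1, [-19.7, 77.5, 0], 0]
    - [-1, [-22.6, 89, 0], 0]
    - [-1, [-25.1, 98.8, 0], 0]
    - [-1, [-26.4, 103.8, 0], 0]

```text
t: 10.5
tool_pos: [0.4953, 0.0856, 0.1201]
eef_rot: [0.434, -0.434, -0.557, 0.56]
ft_force: [0.5, -0.6, -4.3]
gripper_width: 0.168
```

```bash
python3 - <<'E'
from h import *
s=st(); v=s["tool_pos"][:2]*1000-OC; print(v@X,v@Y, (W(-25,0)-s["tool_pos"][:2]*1000).round(1))
E
```

```text
t 10.5 tcp mm [495.3  85.6 120.1] jaw yaw 104.28 approach [-0.002 -0.003 -1.   ] F [ 0.5 -0.6 -4.3] T [ 0.07 -0.09 -0.05] w 0.168 q6 -1.7
-24.637798822187953 -51.422765266890146 [-13.   49.8]
```

The trailing edge is off the ledge and the wrist carries the tray's weight. I lower about 3 mm, then slide on.

Call:
carry_out:
  moves:
    - [-1, [-0.5, 2, -1], 0]
    - [-1, [-1, 4, -2], 0]
    - [-1, [-1.5, 6, -2.8], 0]
    - [-1, [-3.2, 12, -2.9], 0]
    - [-1, [-5.5, 21, -2.9], 0]
    - [-1, [-7.8, 30, -2.9], 0]
    - [-1, [-10.2, 39, -2.9], 0]
    - [-1, [-12, 46, -2.9], 0]
    - [-1, [-13, 49.8, -2.9], 0]
    - [-1, [-13, 49.8, -2.9], 0]

```text
t: 11.75
tool_pos: [0.4823, 0.1362, 0.1175]
eef_rot: [0.434, -0.434, -0.557, 0.559]
ft_force: [-0.8, 0.8, 5.8]
gripper_width: 0.174
```

```bash
python3 - <<'E'
from h import *
s=st(); v=s["tool_pos"][:2]*1000-OC; print(v@X,v@Y)
E
```

```text
t 11.75 tcp mm [482.3 136.2 117.5] jaw yaw 104.31 approach [-0.001 -0.002 -1.   ] F [-0.8  0.8  5.8] T [ 0.31 -0.08 -0.07] w 0.174 q6 -1.59
-24.793690504525124 0.8755561174230995
```

The tray is in contact with the plate (+6 N). I let go, rise straight up, back off clear and check.

Call:
carry_out:
  moves:
    - [-0.6, [0, 0, 0], 0]
    - [-0.3, [0, 0, 0], 0]
    - [0, [0, 0, 0], 0]
    - [0, [0, 0, 20], 0]
    - [0, [0, 0, 60], 0]
    - [0, [0, 0, 110], 0]
    - [0, [0, 0, 150], 0]
    - [0, [0, -50, 170], 0]
    - [0, [0, -110, 170], 0]
    - [0, [0, -170, 170], 0]

```text
t: 13.0
tool_pos: [0.4819, -0.0353, 0.2895]
eef_rot: [0.433, -0.434, -0.558, 0.559]
ft_force: [1.2, -0.3, 0.3]
gripper_width: 0.501
```

Call:
carry_out:
  moves:
    - [0, [0, -60, 0], 0]
    - [0, [0, -120, 0], 0]
    - [0, [0, -180, 0], 0]
    - [0, [0, -240, 0], 0]
    - [0, [0, -300, 0], 0]
    - [0, [0, -300, 0], 0]
    - [0, [0, -300, 0], 0]
    - [0, [0, -300, 0], 0]

```text
t: 14.0
tool_pos: [0.482, -0.3342, 0.2903]
eef_rot: [0.432, -0.434, -0.558, 0.559]
ft_force: [-0.8, 0.8, -0.7]
gripper_width: 0.502
```

```bash
python3 - <<'E'
from h import *
st(); c=cam("top"); d=cam("scene")
a=cv2.resize(c["image"][120:240,220:380],(600,450),interpolation=cv2.INTER_CUBIC); b=cv2.resize(d["image"][190:300,250:440],(600,347) ,interpolation=cv2.INTER_CUBIC)
b=b[:, :]; cv2.imwrite("pics/f7.png",cv2.resize(np.vstack([a,b]),None,fx=.75,fy=.75)[:,:,::-1])
hsv=cv2.cvtColor(c["image"],cv2.COLOR_RGB2HSV); H,S,V=[hsv[...,i].astype(int) for i in range(3)]
roi=np.zeros(H.shape,bool); roi[150:240,225:320]=1
gold=(H>15)&(H<35)&(S>50)&roi; p=np.argwhere(gold)[:,::-1]
print("expected corners px tray",proj(c,[[*(W(x,y)/1000),.08] for x,y in((-55,-60),(55,-60),(55,60),(-55,60))]).round(1).tolist())
E
```

```text
t 14.0 tcp mm [ 482.  -334.2  290.3] jaw yaw 104.42 approach [ 0.001 -0.003 -1.   ] F [-0.8  0.8 -0.7] T [ 0.07 -0.14 -0.06] w 0.502 q6 -2.47
expected corners px tray [[293.1, 204.7], [285.9, 174.8], [253.0, 182.8], [260.0, 212.8]]
```

View pics/f7.png

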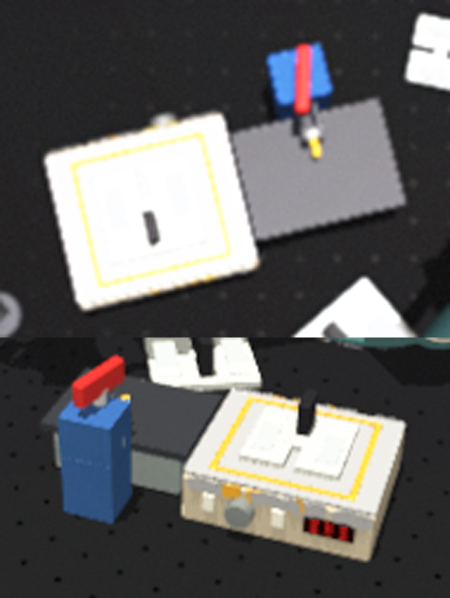

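The tray lies flat, square and central in the gold outline. The tab is at (152,228) in the top half of the picture and the tape is visible all round. The yellow finger is swung up at (315,148) and the handle is still turned. I hand the job in.

```bash
python3 -c "
from cell import manip
print(manip.hand_in())"
```

```text
the job is handed in; nothing more can be done
None
```

The job is done and handed in at about 14 s of the 51 s allowed. The handle gave counter-clockwise, so I turned it about 75° (1.31 rad). I then gripped the tray by its tab and slid it level off the ledge. Once its back edge was clear I lowered it about 3 mm onto the plate, slid it to the centre, let go and backed off.

**Tray:** the last pictures from both cameras show it flat and square, with the tape visible on all sides. At release, the gripper stood within about 1 mm of the planned spot. I judged the final position by eye and did not measure it separately.

**Lock:** the handle is still turned and the yellow finger is still up, clear of the tray.

**Bystanders:** the arm stayed well away from the laser, the lens mount and the screwdriver. The final pictures were crops that did not show all three, so I did not check them separately.

**Forces:** the highest wrist force I read was about 10 N, while gripping and turning the handle. No check failed or disagreed.

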